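# Take up the bearing slack of a bench grinding spindle and lock the adjuster

### The arm

A 6-joint arm with a two-finger parallel gripper is mounted at the origin on the work surface. World frame = base frame: x ahead of the robot, y to its left, z up, the work surface at z = 0. Lengths are in mm, angles in rad, forces in N, time in s.
With the tool pointing down it reaches from about 275 to 750 mm from the base axis. Payload 10.2 kg.
Tool frame: the origin (TCP) lies between the finger pads; the fingertips stand 22 mm ahead of it and the grasp point (between the pads) lies 3 mm ahead of it (ctrl.nose_length is the distance from the TCP to the fingertips, in mm); y points along the fingers, z is the direction in which the jaws open and shut, and the axes are right-handed (so a half turn about y gives the same grasp; the last joint's range is limited). The gripper opens to 85 mm and grips with 20 to 120 N. Pads are 22 mm wide; open, the fingers measure 114 mm over their backs; the gripper's body (76 mm by 85 mm) begins 54 mm behind the grasp point. The pads swing forward as they close: fully open they stand 13 mm farther back than shut.
Start: joints at [0.986, 0.313, 1.498, -0, 1.331, -0.223], TCP at [185.841, 491.014, 253.294] pointing down, gripper open.
Joint ranges: [-2.94, 2.94], [-0.97, 2.17], [0.19, 2.56], [-1.23, 4.37], [0.02, 3.11], [-2.88, 2.88]. Speed limits (rad/s): [2.39, 2.39, 3.01, 3.14, 3.14, 3.14].

### API

Orientations are given as a unit quaternion [w, x, y, z].
In Python, from rig import ctrl, eyes, models gives the robot as it stands.
- The arm moves only by the shell command python3 -m crank 'ROWS' [FORCE]. ROWS is JSON, a list of rows, each an object with "dp": the shift along the tool's x, y, z in mm, a list of three; "roll": the turn about the tool's y in rad; "gripper": the closure in counts, from 0 (fully open) to 255 (shut). A call has 1 to 10 rows; each row is the pose to reach, as a shift and turn from the pose commanded when the call began, along the tool's axes at that moment; what a row does not reach only later rows make up. A row lasts 1/12 s, in which the tool goes at most 41.7 mm and 7.16 degrees, less where a joint would pass 70% of its speed; a pose out of reach is approached as far as the arm can. A call with a gripper value outside its range is refused whole. The fingers move at their own pace and stop on an object; FORCE is the grip in N (left out, the last holds). Time passes only in rows, so rows that repeat a pose let the fingers close. It gives the time, the measured TCP pose, the force and the opening at its end, in the units of the state.
- ctrl.sense(): the state, without advancing time (a new reading comes with each control period).
- eyes.capture(name): name is "side" or "top"; returns a dict with "color" (384x512x3 uint8, red, green, blue), "fx", "fy", "cx", "cy" (pixels), "R" (3x3) and "t" (3): a world point X has camera coordinates R X + t. Camera axes: x right, y down, z forward; pixel columns grow to the right and rows downward; lengths in mm; the calibration is good to about 2 mm. A picture is of the moment at which its call begins. There is no depth.
- ctrl.finish_job(): hands the job in, once; it reports no verdict.
Trained networks look in a picture, given as the dict that the camera call returned (one of the last four; its "shot" number tells which), for a name from the list of things; names that differ only in an ending like _2 or _b are one class to them, and where a whole thing is asked for, a point or a joint stands for the part that bears it (a point fixed in the world has none). Each returns a list of dicts, best first, with "confidence" (0 to 1); they miss things now and then, are a little off and sometimes report something else, mostly with a low value. They report only what shows in the picture. A call takes as long as a camera call.
- models.spot_in(picture, label): "extent" ([centre column, centre row, width, height] in pixels, round what is visible of it).
- models.spot_point(picture, label): "centre" ([column, row] in pixels: a listed point, or the origin of a listed thing).
The state is a dict: "time_s": time; "joints": joint angles; "dq": joint speeds; "tau": joint torques, N m; "eef_pos": TCP position; "ee_rot": TCP orientation; "force": force on the tool from outside, world axes, zero at the start; "wrist_torque": the same for the moment, N m; "grip_width": opening from 0.0 (shut) to 1.0 (fully open).
Only numpy, scipy, OpenCV 4.12 (cv2) and the standard library are available. Lean on these libraries where they do the work, as an engineer would, in place of code of your own. Each camera call takes 0.05 s, during which the arm holds its last target. There are 200 camera calls.

### The job

Take up the bearing slack of the little grinding spindle: swing the red lock lever counter-clockwise until it is well loose (about 45 degrees), then wind the crank wheel clockwise until you feel the slack run out and the pin pull firmly, without forcing it. Then swing the lock lever back clockwise until the lock ring is firmly tight, again without forcing it, and let go; leave the loose things lying around it alone.

Things in the scene. Friction and masses are not known exactly. Their poses are not given: they have to be found in the camera images.
- head: Small bench grinding spindle, bolted down: blue housing 110 x 90 mm, 75 mm high, on a 160 x 130 mm plate; grey motor on its +y side, brown flap wheel on its +x side. Origin under the adjuster axis at table height.
- adjuster_axis (a point): Point on the upright axis about which both crank wheel and lock ring turn, at the crank wheel's top face, 121 mm above the table. Aluminium crank wheel 86 mm across, 111 to 121 mm above the table; below it the dark lock ring, 64 mm across, 78 to 93 mm above the table.
- lever_post (a point): Where to grasp the red upright post, which spins freely in place (16 mm diameter, top 128 mm above the table, this point 114 mm) at the end of the lock ring's lever. It moves on a circle of radius 95 mm about the adjuster axis. Lever bar 10 mm thick, top 88 mm above the table. Swings at about 5 N when loose, square to the lever (less is read at rest).
- lock_lever (a joint): Lock ring angle (rad), starts locked at -0.1 to 0.12; grows counter-clockwise from above (loosening); range -0.9 to 1.3. Well loose beyond 0.6. Tightening, it bites 0.2 to 0.4 rad before its starting angle; the push at the post then rises about 10 N per rad. Firmly tight once 3.5 to 8 N above the free push; over-tightened above 10 N more than free. Let go, it may creep back up to 0.4 rad.
- crank_pin (a point): Centre of the graspable part of the green upright pin, which spins freely in place (14 mm diameter, top 170 mm above the table, this point 150 mm above the table) on the crank wheel. It moves on a circle of radius 35 mm about the adjuster axis.
- crank (a joint): Crank wheel angle (rad), grows clockwise from above, range 0 to 6, starts at 0 to 1.2. Jammed while locked; else turns freely at about 6 N at the pin (less is read at rest) and stays. Slack runs out after 0.7 to 3.7 rad of turning (hidden, differs); then the pull rises about 12 N per rad. Right once 3 to 7 N above the free pull; bearing overloaded above 9 N more than free.
- plunger: The plunger inside the housing, driven down by the crank wheel, 5 mm per radian; unseen. Origin on the adjuster axis; it moves with the crank angle alone and does not show where the slack ends.
- lock_nut: The clamp inside the housing, driven by the lock ring, 10 mm per radian; it presses on a face that turns with the crank wheel; unseen. Origin on the adjuster axis.
- flap_a: Loose small flap wheel standing shaft up beside the spindle, 40 mm across, 60 mm high; leave alone. Origin under its centre.
- flap_b: Loose flap wheel standing shaft up beside the spindle, 48 mm across, 62 mm high; leave alone. Origin under its centre.
- flap_c: Loose flap wheel standing shaft up, 34 mm across, 58 mm high; leave alone. Origin under its centre.
- point_carton: Small white and red carton, 50 x 70 x 45 mm; leave alone. Origin under its centre.
- wrench: Steel wrench lying on the mat; leave alone.
- driver: Screwdriver lying on the mat; leave alone.
- lacquer_tin: Yellow tin, 66 mm across, 100 mm high; leave alone. Origin under its centre.
- steel_block: Steel block 70 x 40 x 35 mm; leave alone. Origin under its centre.

How it is judged:
By the outcome, as a careful person would: the job done as asked, in the order asked, and still so for the second after the job is handed in, with the robot touching nothing.
It also fails if it takes over 70 s, if anything falls off the work surface, if the arm or the gripper's body presses on something with over 40 N, if the wrist force passes 120 N, or if a joint passes its speed limit or range.

## Working session

There is one attempt and no reset: what is moved stays moved. The work goes in short steps, Python scripts to look and compute and a shell command to move; the robot and the scene stay as the last step left them, time stands still between calls to the robot, and variables do not carry over. Pictures are saved under pics/ and viewed, about 8 in all and at most 12, crops included, and the job is handed in when it is done.

```bash
ls; mkdir -p pics
cat > h.py <<'E'
import numpy as np, cv2
from rig import ctrl, eyes, models
from scipy.spatial.transform import Rotation as Ro
def Rt():
    s=ctrl.sense(); q=s["ee_rot"]; return np.array(s["eef_pos"]),Ro.from_quat([q[1],q[2],q[3],q[0]]).as_matrix(),s
def at_z(p,uv,z):
    R=np.array(p["R"]);t=np.array(p["t"])
    d=R.T@np.array([(uv[0]-p["cx"])/p["fx"],(uv[1]-p["cy"])/p["fy"],1]);c=-R.T@t
    return c+d*(z-c[2])/d[2]
def proj(p,X):
    c=np.array(p["R"])@X+np.array(p["t"]);return [p["fx"]*c[0]/c[2]+p["cx"],p["fy"]*c[1]/c[2]+p["cy"]]
def tri(ps,uvs):
    A=np.zeros((3,3));b=np.zeros(3)
    for p,uv in zip(ps,uvs):
        R=np.array(p["R"]);c=-R.T@np.array(p["t"]);a=at_z(p,uv,0)-c;a/=np.linalg.norm(a)
        M=np.eye(3)-np.outer(a,a);A+=M;b+=M@c
    return np.linalg.solve(A,b)
Z={"adjuster_axis":121,"lever_post":114,"crank_pin":150,"head":0}
E
cat > look.py <<'E'
from h import *
import sys
ps={n:eyes.capture(n) for n in("side","top")}
for n,p in ps.items(): cv2.imwrite(f"pics/{n}_{sys.argv[1]}.png",cv2.cvtColor(p["color"],cv2.COLOR_RGB2BGR))
for l in ["adjuster_axis","lever_post","crank_pin","head","flap_a","flap_c","point_carton","lacquer_tin","steel_block"]:
    uv={}
    for n,p in ps.items():
        r=models.spot_point(p,l)[:3]
        for d in r: print(l,n,round(d["confidence"],2),np.round(d["centre"]),np.round(at_z(p,d["centre"],Z.get(l,0)),0))
        if r: uv[n]=r[0]["centre"]
    if len(uv)==2: print("   tri",np.round(tri(list(ps.values()),[uv["side"],uv["top"]])))
x,R,s=Rt();print(x,R.round(3),s["force"],s["grip_width"],s["time_s"])
E
python3 look.py a
```

```text
pics
adjuster_axis side 0.59 [264. 196.] [569. -78. 121.]
adjuster_axis top 0.94 [276. 188.] [565. -96. 121.]
   tri [569. -94. 133.]
lever_post side 0.75 [236. 189.] [477. -71. 114.]
lever_post top 0.45 [267. 221.] [475. -72. 114.]
   tri [476. -71. 114.]
crank_pin side 0.82 [269. 184.] [575. -56. 150.]
crank_pin side 0.4 [246. 152.] [454.  72. 150.]
crank_pin top 0.63 [261. 182.] [579. -56. 150.]
crank_pin top 0.62 [228. 158.] [644.  35. 150.]
   tri [577. -57. 152.]
head side 0.7 [265. 230.] [581. -95.   0.]
head top 0.68 [271. 191.] [567. -81.   0.]
   tri [572. -80. -17.]
flap_a side 0.71 [294. 263.] [ 702. -188.    0.]
flap_a side 0.46 [303. 210.] [664.  37.  -0.]
flap_a side 0.46 [164. 266.] [ 368. -331.    0.]
flap_a top 0.56 [306. 150.] [ 695. -192.    0.]
flap_a top 0.49 [227. 162.] [657.  56.   0.]
flap_a top 0.44 [349. 260.] [ 358. -320.    0.]
   tri [ 699. -191.    1.]
flap_c side 0.71 [294. 263.] [ 702. -188.    0.]
flap_c side 0.46 [303. 210.] [664.  37.  -0.]
flap_c side 0.46 [164. 266.] [ 368. -331.    0.]
flap_c top 0.56 [306. 150.] [ 695. -192.    0.]
flap_c top 0.49 [227. 162.] [657.  56.   0.]
flap_c top 0.44 [349. 260.] [ 358. -320.    0.]
   tri [ 699. -191.    1.]
point_carton side 0.78 [248. 147.] [368. 302.   0.]
point_carton side 0.61 [268. 184.] [515. 121.  -0.]
point_carton top 0.71 [158. 256.] [368. 266.   0.]
   tri [377. 259.  29.]
lacquer_tin side 0.97 [345. 177.] [753. 256.   0.]
lacquer_tin top 0.79 [164. 130.] [761. 256.   0.]
   tri [757. 253.   5.]
steel_block side 0.96 [275. 290.] [ 684. -296.    0.]
steel_block top 0.89 [342. 151.] [ 692. -303.    0.]
   tri [ 688. -302.   10.]
[185.85360117 491.01357026 253.30382031] [[ 0.935  0.     0.354]
 [-0.354  0.     0.935]
 [ 0.    -1.     0.   ]] [ 1.0607248   0.83842894 -1.69735457] 0.9976099723247362 1.0
```

Run:
```python
import cv2,numpy as np
a=cv2.imread("pics/side_a.png")[110:310,150:360];b=cv2.imread("pics/top_a.png")[100:300,180:390]
cv2.imwrite("pics/c1.png",np.hstack([cv2.resize(a,(400,381),interpolation=2),cv2.resize(b,(400,381),interpolation=2)]))
```

```text
(no output)
```

View pics/c1.png

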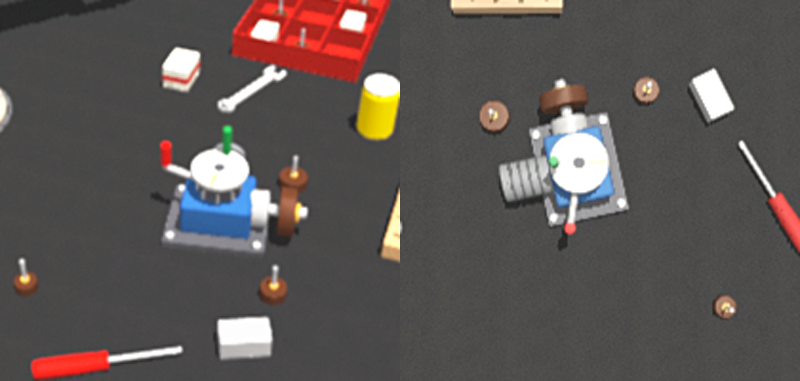

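The crop shows the spindle with its lever post toward the robot (top px 267,221) and the green pin on the +y side of the wheel (top px 261,183). The fixes are consistent: axis ≈ (569,-92), post at 95 mm from it, pin at 36 mm. Moving above the post.

```bash
python3 -m crank '[{"dp":[235,0,-211],"roll":-0.36,"gripper":0},{"dp":[235,0,-211],"roll":-0.36,"gripper":0},{"dp":[235,0,-211],"roll":-0.36,"gripper":0},{"dp":[235,0,-211],"roll":-0.36,"gripper":0},{"dp":[470,0,-423],"roll":-0.36,"gripper":0},{"dp":[470,0,-423],"roll":-0.36,"gripper":0},{"dp":[470,0,-423],"roll":-0.36,"gripper":0},{"dp":[470,0,-423],"roll":-0.36,"gripper":0},{"dp":[470,0,-423],"roll":-0.36,"gripper":0},{"dp":[470,0,-423],"roll":-0.36,"gripper":0}]'; python3 -c "
from h import *
x,R,s=Rt();print(x,R.round(3),s['force'])"
```

```text
time_s: 1.83
eef_pos: [371.4, 130.8, 253.7]
ee_rot: [0.707, -0.707, 0.0, -0.001]
force: [0.6, 0.6, 0.2]
grip_width: 0.997
[371.37150244 130.82940248 253.67550435] [[ 1.     0.001  0.002]
 [-0.002  0.     1.   ]
 [ 0.001 -1.     0.   ]] [0.56171982 0.56472151 0.19236513]
```

```bash
python3 -m crank '[{"dp":[104,0,-202]},{"dp":[104,0,-202]},{"dp":[104,0,-202]},{"dp":[104,0,-202]},{"dp":[104,0,-202]},{"dp":[104,0,-202]},{"dp":[104,53,-202]},{"dp":[104,53,-202]},{"dp":[104,53,-202]},{"dp":[104,53,-202]}]';python3 -m crank '[{"dp":[0,0,0]},{"dp":[0,0,0]}]'; python3 look.py b | egrep -A9 "adj|lever|crank" | egrep -v "flap|carton|tin|block|head"
python3 - <<'E'
import cv2,numpy as np
a=cv2.imread("pics/side_b.png")[110:260,180:330];b=cv2.imread("pics/top_b.png")[110:260,200:350]
cv2.imwrite("pics/c2.png",np.hstack([cv2.resize(a,(400,400),interpolation=2),cv2.resize(b,(400,400),interpolation=2)]))
E
```

```text
adjuster_axis side 0.75 [267. 199.] [581. -88. 121.]
adjuster_axis top 0.73 [274. 184.] [576. -90. 121.]
adjuster_axis top 0.51 [151. 210.] [504. 250. 121.]
adjuster_axis top 0.43 [348. 259.] [ 374. -291.  121.]
   tri [579. -89. 121.]
lever_post side 0.5 [237. 187.] [478. -61. 114.]
lever_post top 0.65 [269. 220.] [478. -76. 114.]
lever_post top 0.3 [165. 134.] [721. 218. 114.]
   tri [481. -74. 125.]
crank_pin side 0.88 [268. 180.] [567. -39. 150.]
crank_pin top 0.67 [261. 183.] [578. -56. 150.]
   tri [575. -57. 165.]
   tri [572. -82.  -2.]$[0]: bad value
$[0]: bad value
```

View pics/c2.png

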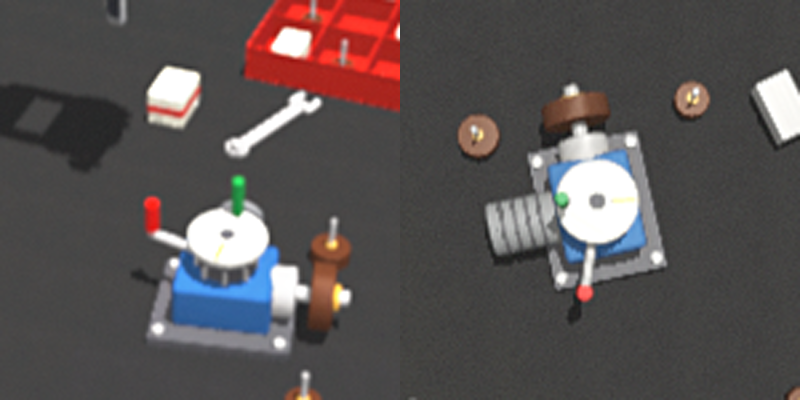

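The two views are unobstructed: post top at side px (237,186) and top px (269,220); wheel centre at side (265.5,198) and top (274,185). The move was refused because rows need all keys.

```bash
python3 - <<'E'
from h import *
s,t=eyes.capture("side"),eyes.capture("top")
for n,a,b,z in [("axis",(265.5,198),(273.9,185),121),("post",(237,186),(269.4,219.9),127),("pin",(269.2,178),(260.7,184.6),168)]:
    print(n,at_z(s,a,z).round(),at_z(t,b,z).round(),tri([s,t],[a,b]).round())
E
python3 -m crank '[{"dp":[104,0,-202],"roll":0,"gripper":0},{"dp":[104,0,-202],"roll":0,"gripper":0},{"dp":[104,0,-202],"roll":0,"gripper":0},{"dp":[104,0,-202],"roll":0,"gripper":0},{"dp":[104,0,-202],"roll":0,"gripper":0},{"dp":[104,0,-202],"roll":0,"gripper":0},{"dp":[104,53,-202],"roll":0,"gripper":0},{"dp":[104,53,-202],"roll":0,"gripper":0},{"dp":[104,53,-202],"roll":0,"gripper":0},{"dp":[104,53,-202],"roll":0,"gripper":0}]'
```

```text
axis [577. -86. 121.] [574. -90. 121.] [576. -89. 123.]
post [482. -73. 127.] [478. -78. 127.] [481. -77. 130.]
pin [574. -51. 168.] [571. -55. 168.] [573. -54. 170.]
time_s: 3.77
eef_pos: [474.7, -69.4, 200.6]
ee_rot: [0.707, -0.707, 0.001, -0.001]
force: [-0.3, 1.0, 1.1]
grip_width: 1.0
```

```bash
python3 -m crank '[{"dp":[6,0,-6],"roll":0,"gripper":0},{"dp":[6,30,-6],"roll":0,"gripper":0},{"dp":[6,60,-6],"roll":0,"gripper":0},{"dp":[6,81,-6],"roll":0,"gripper":0},{"dp":[6,81,-6],"roll":0,"gripper":0},{"dp":[6,81,-6],"roll":0,"gripper":0}]'
python3 - <<'E'
from h import *
s,t=eyes.capture("side"),eyes.capture("top")
a=s["color"][130:230,190:290];b=t["color"][160:260,220:320]
cv2.imwrite("pics/c3.png",cv2.cvtColor(np.hstack([cv2.resize(i,(400,400),interpolation=2) for i in(a,b)]),4))
x,R,st=Rt();print(x,st["force"])
E
```

```text
time_s: 4.27
eef_pos: [481.3, -75.7, 120.3]
ee_rot: [-0.707, 0.707, -0.0, 0.001]
force: [0.4, 0.2, 0.1]
grip_width: 1.001
[481.82661031 -75.91600071 121.42895901] [-0.22859606 -0.05192471  0.75048683]
```

View pics/c3.png

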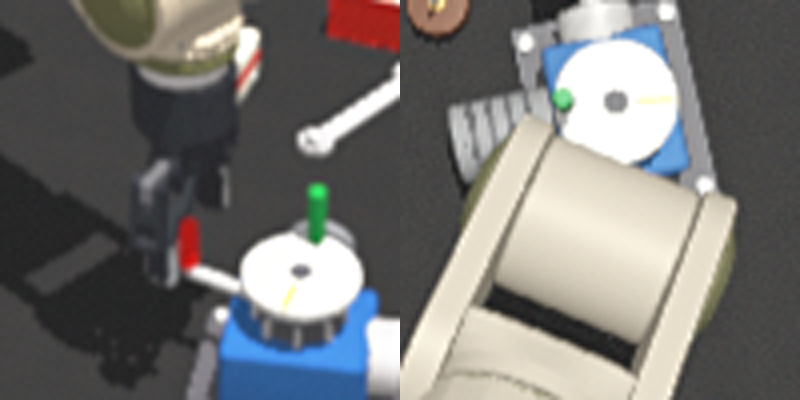

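The post (side crop 188,243) stands between the two fingers. Closing gently.

```bash
python3 -m crank '[{"dp":[0,0,0],"roll":0,"gripper":120},{"dp":[0,0,0],"roll":0,"gripper":180},{"dp":[0,0,0],"roll":0,"gripper":255},{"dp":[0,0,0],"roll":0,"gripper":255},{"dp":[0,0,0],"roll":0,"gripper":255},{"dp":[0,0,0],"roll":0,"gripper":255},{"dp":[0,0,0],"roll":0,"gripper":255},{"dp":[0,0,0],"roll":0,"gripper":255}]' 40
python3 -c "
from h import *
x,R,st=Rt();print(x,st['force'],st['grip_width']*85)"
```

```text
time_s: 5.03
eef_pos: [480.6, -75.5, 119.6]
ee_rot: [-0.707, 0.707, -0.001, 0.001]
force: [-2.3, 0.1, 5.3]
grip_width: 0.173
[480.56074897 -75.490733   119.64769397] [-2.328465    0.05888765  5.29445767] 14.747057448047247
```

```bash
cat >> h.py <<'E'
def arc(c,p,deltas):  # ccw deltas from p around c -> (dx,dy)
    c=np.array(c);v=np.array(p)-c
    for d in deltas:
        r=np.array([[np.cos(d),-np.sin(d)],[np.sin(d),np.cos(d)]]);print(round(d,2),(r@v-v).round(1))
E
python3 -c "
from h import *
arc((575,-89),(480.6,-75.5),np.arange(.1,1.0,.1))"
```

```text
0.1 [-0.9 -9.5]
0.2 [ -0.8 -19. ]
0.3 [  0.2 -28.5]
0.4 [  2.2 -37.8]
0.5 [  5.1 -46.9]
0.6 [  8.9 -55.7]
0.7 [ 13.5 -64. ]
0.8 [ 18.9 -71.8]
0.9 [ 25.1 -79.1]
```

```bash
python3 -m crank '[{"dp":[-0.5,0,-4.8],"roll":0,"gripper":255},{"dp":[-0.9,0,-9.5],"roll":0,"gripper":255},{"dp":[-0.9,0,-14],"roll":0,"gripper":255},{"dp":[-0.8,0,-19],"roll":0,"gripper":255},{"dp":[-0.3,0,-24],"roll":0,"gripper":255},{"dp":[0.2,0,-28.5],"roll":0,"gripper":255},{"dp":[1.2,0,-33],"roll":0,"gripper":255},{"dp":[2.2,0,-37.8],"roll":0,"gripper":255}]'
python3 -c "
from h import *
x,R,st=Rt();print(x,st['force'],st['grip_width']*85)"
```

```text
time_s: 5.7
eef_pos: [483.3, -112.7, 119.6]
ee_rot: [0.708, -0.707, 0.0, -0.001]
force: [4.4, 7.2, 3.7]
grip_width: 0.175
[ 483.25563783 -112.67721016  119.62894228] [4.40063443 7.22136572 3.6655937 ] 14.877988319913719
```

```bash
python3 -m crank '[{"dp":[1.7,0,-4.5],"roll":0,"gripper":255},{"dp":[3.2,0,-9.1],"roll":0,"gripper":255},{"dp":[5,0,-13.5],"roll":0,"gripper":255},{"dp":[7,0,-17.9],"roll":0,"gripper":255},{"dp":[9.2,0,-22],"roll":0,"gripper":255},{"dp":[11.6,0,-26.2],"roll":0,"gripper":255},{"dp":[14.3,0,-30.2],"roll":0,"gripper":255},{"dp":[17.2,0,-34.3],"roll":0,"gripper":255},{"dp":[18.4,0,-35.8],"roll":0,"gripper":255},{"dp":[18.4,0,-35.8],"roll":0,"gripper":255}]'
python3 -c "
from h import *
x,R,st=Rt();print(x,st['force'],st['grip_width']*85, np.degrees(np.arctan2(x[1]+89,x[0]-575))%360)"
```

```text
time_s: 6.53
eef_pos: [502.1, -148.3, 119.6]
ee_rot: [0.708, -0.706, -0.0, -0.002]
force: [5.5, 6.6, 2.7]
grip_width: 0.174
[ 502.0835767  -148.29383341  119.63478548] [5.51015002 6.58271683 2.66603099] 14.77136690314874 219.11715686619286
```

```bash
python3 -m crank '[{"dp":[0,0,0],"roll":0,"gripper":0},{"dp":[0,0,0],"roll":0,"gripper":0},{"dp":[0,0,0],"roll":0,"gripper":0},{"dp":[0,0,0],"roll":0,"gripper":0},{"dp":[0,0,0],"roll":0,"gripper":0},{"dp":[0,-30,0],"roll":0,"gripper":0},{"dp":[0,-60,0],"roll":0,"gripper":0},{"dp":[0,-95,0],"roll":0,"gripper":0},{"dp":[0,-95,0],"roll":0,"gripper":0},{"dp":[0,-95,0],"roll":0,"gripper":0}]'
python3 look.py c | egrep "adj|lever|crank" ;python3 -c "
from h import *
x,R,st=Rt();print(x,st['force'])
b=cv2.imread('pics/side_c.png')[120:245,190:315];a=cv2.imread('pics/top_c.png')[140:265,210:335]
cv2.imwrite('pics/c4.png',np.hstack([cv2.resize(i,(400,400),interpolation=2) for i in(b,a)]))"
```

```text
time_s: 7.37
eef_pos: [501.5, -149.4, 215.8]
ee_rot: [-0.706, 0.708, 0.0, 0.002]
force: [-0.6, 0.2, 0.5]
grip_width: 1.0
adjuster_axis side 0.7 [267. 198.] [580. -84. 121.]
adjuster_axis top 0.76 [273. 188.] [565. -87. 121.]
lever_post side 0.63 [231. 204.] [ 490. -138.  114.]
crank_pin side 0.76 [271. 181.] [576. -39. 150.]
crank_pin top 0.55 [262. 185.] [571. -59. 150.]
[ 501.04089003 -149.03714245  214.37991191] [0.23756478 0.09568596 0.70127573]
```

View pics/c4.png

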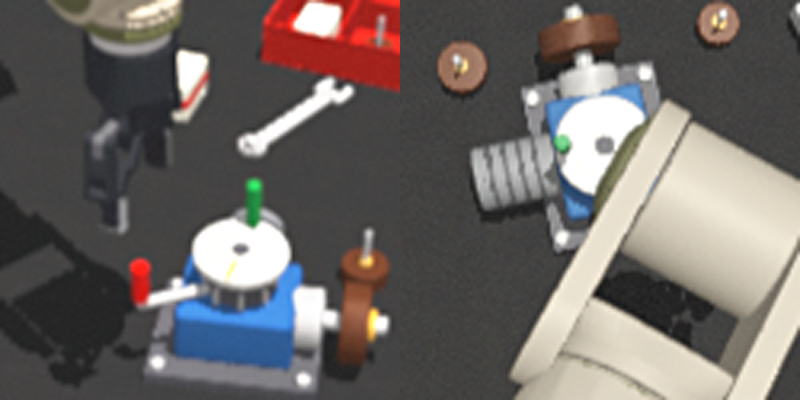

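The lever (red post at side crop 140,280) now points to the lower left, swung about 47°, and the pin hasn't moved. Going to the pin.

```bash
python3 -m crank '[{"dp":[72,0,95],"roll":0,"gripper":0},{"dp":[72,0,95],"roll":0,"gripper":0},{"dp":[72,0,95],"roll":0,"gripper":0},{"dp":[72,0,95],"roll":0,"gripper":0},{"dp":[72,0,95],"roll":0,"gripper":0},{"dp":[72,0,95],"roll":0,"gripper":0},{"dp":[72,30,95],"roll":0,"gripper":0},{"dp":[72,60,95],"roll":0,"gripper":0},{"dp":[72,60,95],"roll":0,"gripper":0},{"dp":[72,60,95],"roll":0,"gripper":0}]'
python3 - <<'E'
from h import *
s,t=eyes.capture("side"),eyes.capture("top")
a=s["color"][130:230,210:310]
cv2.imwrite("pics/c5.png",cv2.cvtColor(cv2.resize(a,(400,400),interpolation=2),4))
x,R,st=Rt();print(x,st["force"])
E
```

```text
time_s: 9.2
eef_pos: [572.5, -55.0, 154.2]
ee_rot: [0.707, -0.707, 0.002, -0.0]
force: [0.9, -0.3, 0.3]
grip_width: 0.999
[573.78538208 -55.00868403 156.36001182] [ 0.74424391 -0.20143273  0.17153966]
```

View pics/c5.png

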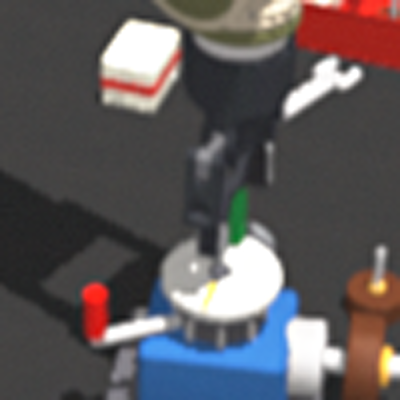

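The pin (crop 238,215) stands between the fingers, with the tips clear of the wheel. Closing.

```bash
python3 -m crank '[{"dp":[0,0,0],"roll":0,"gripper":120},{"dp":[0,0,0],"roll":0,"gripper":180},{"dp":[0,0,0],"roll":0,"gripper":255},{"dp":[0,0,0],"roll":0,"gripper":255},{"dp":[0,0,0],"roll":0,"gripper":255},{"dp":[0,0,0],"roll":0,"gripper":255},{"dp":[0,0,0],"roll":0,"gripper":255},{"dp":[0,0,0],"roll":0,"gripper":255}]' 40
cat > st.py <<'E'
from h import *
import sys
cx,cy,sg=map(float,sys.argv[1:4])   # axis, sign (+1 ccw, -1 cw)
x,R,st=Rt();v=x[:2]-[cx,cy];r=np.hypot(*v);u=v/r;t=sg*np.array([-u[1],u[0]]);f=np.array(st["force"])
a=np.arctan2(v[1],v[0])
print("pos",x.round(1),"f",f.round(1),"w",round(st["grip_width"]*85,1),"r",r.round(1),"ang",round(a,3),"pull(opposing)",round(-f[:2]@t,2),"rad",round(f[:2]@u,2))
rr=float(sys.argv[4])
for d in map(float,sys.argv[5:]):
    p=np.array([cx,cy])+rr*np.array([np.cos(a+sg*d),np.sin(a+sg*d)]);print(d,(p-x[:2]).round(1))
E
python3 st.py 575 -88 -1 35 .1 .2 .3 .4 .5 .6 .7 .8
```

```text
time_s: 9.97
eef_pos: [573.3, -52.2, 154.8]
ee_rot: [0.708, -0.706, 0.0, -0.001]
force: [-0.5, 10.0, 4.1]
grip_width: 0.147
pos [573.3 -52.2 154.8] f [-0.5 10.   4.1] w 12.5 r 35.8 ang 1.619 pull(opposing) -0.0 rad 10.04
0.1 [ 3.5 -0.8]
0.2 [ 7.  -1.2]
0.3 [10.4 -1.9]
0.4 [13.8 -2.9]
0.5 [17.  -4.3]
0.6 [20.1 -5.9]
0.7 [23.  -7.9]
0.8 [ 25.6 -10.2]
```

```bash
python3 -m crank '[{"dp":[0.5,0,2],"roll":0,"gripper":255},{"dp":[1.7,0,2],"roll":0,"gripper":255},{"dp":[3.5,0,2],"roll":0,"gripper":255},{"dp":[5.2,0,2],"roll":0,"gripper":255},{"dp":[7,0,1.5],"roll":0,"gripper":255},{"dp":[8.7,0,1],"roll":0,"gripper":255},{"dp":[10.4,0,0.6],"roll":0,"gripper":255},{"dp":[12.1,0,0.2],"roll":0,"gripper":255},{"dp":[13.8,0,-0.4],"roll":0,"gripper":255},{"dp":[15.4,0,-1],"roll":0,"gripper":255}]'
python3 st.py 575 -87.3 -1 35 .1 .2 .3 .4 .5 .6 .7 .8
```

```text
time_s: 10.8
eef_pos: [588.3, -54.6, 154.8]
ee_rot: [0.707, -0.707, 0.001, -0.0]
force: [-5.2, 2.9, 5.1]
grip_width: 0.153
pos [588.3 -54.6 154.8] f [-5.2  2.9  5.1] w 13.0 r 35.3 ang 1.186 pull(opposing) 5.88 rad 0.8
0.1 [ 3.1 -1.7]
0.2 [ 6.1 -3.5]
0.3 [ 8.9 -5.6]
0.4 [11.5 -7.9]
0.5 [ 13.8 -10.5]
0.6 [ 15.9 -13.4]
0.7 [ 17.7 -16.4]
0.8 [ 19.2 -19.5]
```

```bash
python3 -m crank '[{"dp":[1.2,0,-0.6],"roll":0,"gripper":255},{"dp":[2.5,0,-1.2],"roll":0,"gripper":255},{"dp":[3.7,0,-2],"roll":0,"gripper":255},{"dp":[4.9,0,-2.8],"roll":0,"gripper":255},{"dp":[6.1,0,-3.5],"roll":0,"gripper":255},{"dp":[7.2,0,-4.3],"roll":0,"gripper":255},{"dp":[8.3,0,-5.2],"roll":0,"gripper":255},{"dp":[9.4,0,-6.1],"roll":0,"gripper":255},{"dp":[10.5,0,-7],"roll":0,"gripper":255},{"dp":[11.5,0,-7.9],"roll":0,"gripper":255}]'
python3 st.py 575 -87.3 -1 35 .1 .2 .3 .4 .5 .6 .7 .8
```

```text
time_s: 11.63
eef_pos: [599.8, -62.5, 154.8]
ee_rot: [0.707, -0.707, 0.001, -0.0]
force: [-4.3, 4.9, 4.5]
grip_width: 0.153
pos [599.8 -62.5 154.8] f [-4.3  4.9  4.5] w 13.0 r 35.1 ang 0.785 pull(opposing) 6.5 rad 0.46
0.1 [ 2.3 -2.7]
0.2 [ 4.3 -5.5]
0.3 [ 6.1 -8.5]
0.4 [  7.6 -11.7]
0.5 [  8.8 -15. ]
0.6 [  9.6 -18.4]
0.7 [ 10.  -21.8]
0.8 [ 10.2 -25.3]
```

```bash
python3 -m crank '[{"dp":[0.9,0,-1],"roll":0,"gripper":255},{"dp":[1.8,0,-2.1],"roll":0,"gripper":255},{"dp":[2.7,0,-3.2],"roll":0,"gripper":255},{"dp":[3.5,0,-4.4],"roll":0,"gripper":255},{"dp":[4.3,0,-5.5],"roll":0,"gripper":255},{"dp":[5,0,-6.7],"roll":0,"gripper":255},{"dp":[5.7,0,-7.9],"roll":0,"gripper":255},{"dp":[6.4,0,-9.1],"roll":0,"gripper":255},{"dp":[7,0,-10.4],"roll":0,"gripper":255},{"dp":[7.6,0,-11.7],"roll":0,"gripper":255}]'
python3 st.py 575 -87.3 -1 35 .1 .2 .3 .4 .5 .6 .7 .8
```

```text
time_s: 12.47
eef_pos: [607.3, -74.1, 154.7]
ee_rot: [0.708, -0.707, 0.001, -0.0]
force: [-3.7, 4.1, 5.6]
grip_width: 0.146
pos [607.3 -74.1 154.7] f [-3.7  4.1  5.6] w 12.4 r 34.9 ang 0.387 pull(opposing) 5.18 rad -1.86
0.1 [ 1.2 -3.3]
0.2 [ 2.  -6.7]
0.3 [  2.5 -10.1]
0.4 [  2.7 -13.6]
0.5 [  2.4 -17.1]
0.6 [  1.9 -20.6]
0.7 [  1. -24.]
0.8 [ -0.3 -27.2]
```

```bash
python3 -m crank '[{"dp":[0.5,0,-1.3],"roll":0,"gripper":255},{"dp":[1,0,-2.6],"roll":0,"gripper":255},{"dp":[1.3,0,-4],"roll":0,"gripper":255},{"dp":[1.7,0,-5.3],"roll":0,"gripper":255},{"dp":[2,0,-6.7],"roll":0,"gripper":255},{"dp":[2.3,0,-8],"roll":0,"gripper":255},{"dp":[2.5,0,-9.4],"roll":0,"gripper":255},{"dp":[2.7,0,-10.8],"roll":0,"gripper":255},{"dp":[2.7,0,-12.2],"roll":0,"gripper":255},{"dp":[2.7,0,-13.6],"roll":0,"gripper":255}]'
python3 st.py 575 -87.3 -1 35 .1 .2 .3 .4 .5 .6 .7 .8
```

```text
time_s: 13.3
eef_pos: [609.8, -87.5, 154.7]
ee_rot: [0.708, -0.707, 0.001, 0.0]
force: [-5.7, 5.8, 6.2]
grip_width: 0.157
pos [609.8 -87.5 154.7] f [-5.7  5.8  6.2] w 13.3 r 34.8 ang -0.005 pull(opposing) 5.8 rad -5.69
0.1 [-0.  -3.5]
0.2 [-0.6 -7. ]
0.3 [ -1.4 -10.3]
0.4 [ -2.7 -13.6]
0.5 [ -4.2 -16.8]
0.6 [ -6.  -19.7]
0.7 [ -8.2 -22.5]
0.8 [-10.6 -25.1]
```

```bash
python3 -m crank '[{"dp":[-0.3,0,-1.4],"roll":0,"gripper":255},{"dp":[-0.6,0,-2.8],"roll":0,"gripper":255},{"dp":[-1,0,-4.2],"roll":0,"gripper":255},{"dp":[-1.3,0,-5.6],"roll":0,"gripper":255},{"dp":[-1.6,0,-7],"roll":0,"gripper":255},{"dp":[-2,0,-8.3],"roll":0,"gripper":255},{"dp":[-2.4,0,-9.7],"roll":0,"gripper":255},{"dp":[-2.9,0,-11],"roll":0,"gripper":255},{"dp":[-3.4,0,-12.3],"roll":0,"gripper":255},{"dp":[-4,0,-13.6],"roll":0,"gripper":255}]'
python3 st.py 574.9 -87.3 -1 35 .1 .2 .3 .4 .5 .6 .7 .8
```

```text
time_s: 14.13
eef_pos: [606.6, -101.0, 154.8]
ee_rot: [0.708, -0.707, 0.0, -0.001]
force: [0.2, 6.2, 2.8]
grip_width: 0.156
pos [ 606.6 -101.   154.8] f [0.2 6.2 2.8] w 13.3 r 34.6 ang -0.408 pull(opposing) 5.77 rad -2.32
0.1 [-1.2 -3.3]
0.2 [-3.  -6.3]
0.3 [-5.2 -9. ]
0.4 [ -7.6 -11.6]
0.5 [-10.2 -13.9]
0.6 [-13.1 -15.9]
0.7 [-16.1 -17.6]
0.8 [-19.3 -19. ]
```

```bash
python3 -m crank '[{"dp":[-0.6,0,-1.2],"roll":0,"gripper":255},{"dp":[-1.2,0,-2.5],"roll":0,"gripper":255},{"dp":[-1.9,0,-3.7],"roll":0,"gripper":255},{"dp":[-2.6,0,-4.9],"roll":0,"gripper":255},{"dp":[-3.3,0,-6.1],"roll":0,"gripper":255},{"dp":[-4.1,0,-7.2],"roll":0,"gripper":255},{"dp":[-5,0,-8.3],"roll":0,"gripper":255},{"dp":[-5.9,0,-9.4],"roll":0,"gripper":255},{"dp":[-6.9,0,-10.5],"roll":0,"gripper":255},{"dp":[-7.9,0,-11.5],"roll":0,"gripper":255}]'
python3 st.py 574.9 -87.3 -1 35 .1 .2 .3 .4 .5 .6 .7 .8
```

```text
time_s: 14.97
eef_pos: [598.8, -112.3, 154.8]
ee_rot: [0.708, -0.706, 0.0, -0.001]
force: [0.8, 7.3, 4.1]
grip_width: 0.151
pos [ 598.8 -112.3  154.8] f [0.8 7.3 4.1] w 12.8 r 34.6 ang -0.808 pull(opposing) 5.57 rad -4.72
0.1 [-2.4 -2.6]
0.2 [-5.2 -4.6]
0.3 [-8.3 -6.3]
0.4 [-11.5  -7.7]
0.5 [-14.8  -8.8]
0.6 [-18.2  -9.5]
0.7 [-21.7  -9.9]
0.8 [-25.2 -10. ]
```

```bash
python3 -m crank '[{"dp":[-1.2,0,-0.7],"roll":0,"gripper":255},{"dp":[-2.3,0,-1.5],"roll":0,"gripper":255},{"dp":[-3.4,0,-2.3],"roll":0,"gripper":255},{"dp":[-4.5,0,-3.1],"roll":0,"gripper":255},{"dp":[-5.6,0,-3.8],"roll":0,"gripper":255},{"dp":[-6.8,0,-4.5],"roll":0,"gripper":255},{"dp":[-8,0,-5.2],"roll":0,"gripper":255},{"dp":[-9.3,0,-5.8],"roll":0,"gripper":255},{"dp":[-10.6,0,-6.3],"roll":0,"gripper":255},{"dp":[-11.9,0,-6.8],"roll":0,"gripper":255}]'
python3 st.py 574.9 -87.3 -1 34.7 .1 .2 .3 .4 .5 .6 .7 .8
```

```text
time_s: 15.8
eef_pos: [587.7, -119.3, 154.8]
ee_rot: [0.708, -0.707, -0.001, -0.002]
force: [8.7, 5.8, 0.5]
grip_width: 0.155
pos [ 587.7 -119.3  154.8] f [8.7 5.8 0.5] w 13.2 r 34.5 ang -1.189 pull(opposing) 10.19 rad -2.13
0.1 [-3.2 -1.3]
0.2 [-6.6 -2.1]
0.3 [-10.   -2.5]
0.4 [-13.5  -2.7]
0.5 [-17.   -2.4]
0.6 [-20.4  -1.8]
0.7 [-23.7  -0.9]
0.8 [-27.    0.3]
```

The pull has risen to 10.2 N against about 5.8 N free. One small step more to confirm the rise.

```bash
python3 -m crank '[{"dp":[-1.3,0,-0.5],"roll":0,"gripper":255},{"dp":[-2.4,0,-0.9],"roll":0,"gripper":255}]'
python3 st.py 574.9 -87.3 -1 34.7
```

```text
time_s: 15.97
eef_pos: [585.4, -120.2, 154.8]
ee_rot: [0.708, -0.707, -0.001, -0.002]
force: [8.0, 7.2, -0.3]
grip_width: 0.152
pos [ 585.4 -120.2  154.8] f [ 8.   7.2 -0.3] w 12.9 r 34.5 ang -1.261 pull(opposing) 9.86 rad -4.41
```

```bash
python3 -m crank '[{"dp":[0.8,0,0.8],"roll":0,"gripper":255},{"dp":[1.4,0,1.4],"roll":0,"gripper":255},{"dp":[1.4,0,1.4],"roll":0,"gripper":255}]'
python3 st.py 574.9 -87.3 -1 34.7
```

```text
time_s: 16.22
eef_pos: [585.7, -120.0, 154.8]
ee_rot: [-0.707, 0.707, -0.0, 0.001]
force: [-0.7, -0.3, 5.7]
grip_width: 0.152
pos [ 585.7 -120.   154.8] f [-0.7 -0.3  5.7] w 12.9 r 34.4 ang -1.251 pull(opposing) -0.72 rad 0.04
```

```bash
python3 -m crank '[{"dp":[0,0,0],"roll":0,"gripper":0},{"dp":[0,0,0],"roll":0,"gripper":0},{"dp":[0,0,0],"roll":0,"gripper":0},{"dp":[0,0,0],"roll":0,"gripper":0},{"dp":[0,0,0],"roll":0,"gripper":0},{"dp":[0,-30,0],"roll":0,"gripper":0},{"dp":[0,-60,0],"roll":0,"gripper":0},{"dp":[0,-60,0],"roll":0,"gripper":0},{"dp":[-84,-60,-28],"roll":0,"gripper":0},{"dp":[-84,-60,-28],"roll":0,"gripper":0}]'
python3 -m crank '[{"dp":[0,0,0],"roll":0,"gripper":0},{"dp":[0,0,0],"roll":0,"gripper":0}]'
python3 look.py d | egrep -A1 "adj|lever|crank" ;python3 -c "
from h import *
x,R,st=Rt();print(x,st['force'])
b=cv2.imread('pics/side_d.png')[120:245,190:315];a=cv2.imread('pics/top_d.png')[140:265,210:335]
cv2.imwrite('pics/c6.png',np.hstack([cv2.resize(i,(400,400),interpolation=2) for i in(b,a)]))"
```

```text
time_s: 17.05
eef_pos: [505.9, -145.8, 213.7]
ee_rot: [-0.707, 0.707, 0.0, -0.0]
force: [-0.3, -1.0, 1.2]
grip_width: 0.999
time_s: 17.22
eef_pos: [505.2, -146.4, 214.5]
ee_rot: [0.707, -0.707, 0.001, -0.001]
force: [0.3, 0.4, 0.1]
grip_width: 1.003
adjuster_axis side 0.87 [266. 197.] [576. -81. 121.]
adjuster_axis top 0.61 [273. 184.] [578. -88. 121.]
adjuster_axis top 0.26 [286. 178.] [ 594. -124.  121.]
   tri [578. -88. 127.]
lever_post side 0.49 [235. 204.] [ 503. -135.  114.]
lever_post top 0.37 [270. 190.] [560. -80. 114.]
   tri [528. -98.  98.]
crank_pin side 0.89 [266. 197.] [ 587. -111.  150.]
crank_pin top 0.79 [285. 180.] [ 584. -121.  150.]
   tri [ 587. -119.  156.]
[ 506.39037556 -146.00179223  214.38012893] [0.64469485 0.31962895 0.31108979]
```

View pics/c6.png

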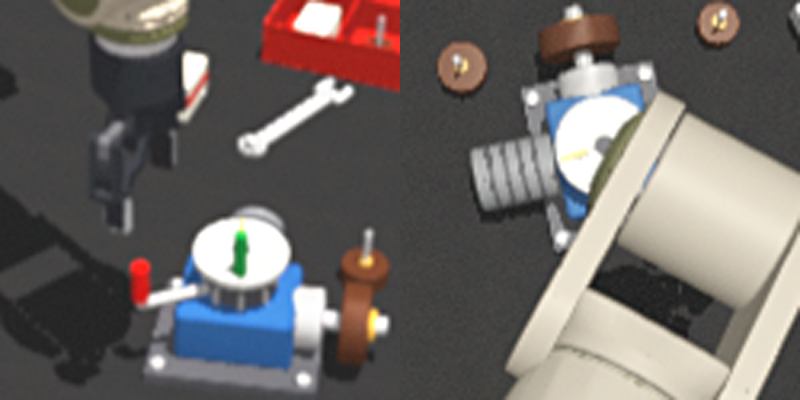

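Pin stayed at about (586,-120), and the post hasn't moved from where I left it (side crop 140,280). Going back to the post.

```bash
python3 -m crank '[{"dp":[-3.5,0,-2],"roll":0,"gripper":0},{"dp":[-3.5,35,-2],"roll":0,"gripper":0},{"dp":[-3.5,70,-2],"roll":0,"gripper":0},{"dp":[-3.5,94,-2],"roll":0,"gripper":0},{"dp":[-3.5,94,-2],"roll":0,"gripper":0},{"dp":[-3.5,94,-2],"roll":0,"gripper":0}]'
python3 -m crank '[{"dp":[0,0,0],"roll":0,"gripper":120},{"dp":[0,0,0],"roll":0,"gripper":180},{"dp":[0,0,0],"roll":0,"gripper":255},{"dp":[0,0,0],"roll":0,"gripper":255},{"dp":[0,0,0],"roll":0,"gripper":255},{"dp":[0,0,0],"roll":0,"gripper":255},{"dp":[0,0,0],"roll":0,"gripper":255},{"dp":[0,0,0],"roll":0,"gripper":255}]' 40
python3 st.py 574.9 -87.3 -1 95 .1 .2 .3 .4 .5 .6
```

```text
time_s: 18.72
eef_pos: [502.6, -148.1, 120.4]
ee_rot: [0.707, -0.707, 0.001, -0.0]
force: [0.7, -0.7, 0.3]
grip_width: 1.0
time_s: 19.38
eef_pos: [503.0, -148.1, 120.8]
ee_rot: [-0.707, 0.707, -0.0, 0.001]
force: [-2.1, 1.5, 4.6]
grip_width: 0.174
pos [ 503.  -148.1  120.8] f [-2.1  1.5  4.6] w 14.8 r 94.1 ang -2.44 pull(opposing) -2.5 rad 0.58
0.1 [-6.4  7. ]
0.2 [-11.4  15.1]
0.3 [-15.6  23.6]
0.4 [-18.8  32.5]
0.5 [-21.2  41.7]
0.6 [-22.6  51.1]
```

```bash
python3 -m crank '[{"dp":[-2.3,0,2.9],"roll":0,"gripper":255},{"dp":[-4.5,0,6],"roll":0,"gripper":255},{"dp":[-6.7,0,9.1],"roll":0,"gripper":255},{"dp":[-8.8,0,12.3],"roll":0,"gripper":255},{"dp":[-10.8,0,15.5],"roll":0,"gripper":255},{"dp":[-12.5,0,18.9],"roll":0,"gripper":255},{"dp":[-14.1,0,22.3],"roll":0,"gripper":255},{"dp":[-15.6,0,25.7],"roll":0,"gripper":255},{"dp":[-17,0,29.2],"roll":0,"gripper":255},{"dp":[-18.2,0,32.7],"roll":0,"gripper":255}]'
python3 st.py 574.9 -87.3 -1 94.7 .1 .2 .3 .4 .5 .6
```

```text
time_s: 20.22
eef_pos: [485.2, -116.0, 120.9]
ee_rot: [-0.706, 0.708, 0.0, 0.001]
force: [2.0, -5.9, 3.0]
grip_width: 0.171
pos [ 485.2 -116.   120.9] f [ 2.  -5.9  3. ] w 14.5 r 94.2 ang -2.832 pull(opposing) 6.2 rad -0.15
0.1 [-2.9  9. ]
0.2 [-4.4 18.3]
0.3 [-5.  27.8]
0.4 [-4.6 37.2]
0.5 [-3.3 46.6]
0.6 [-1.  55.8]
```

```bash
python3 -m crank '[{"dp":[-1,0,3.6],"roll":0,"gripper":255},{"dp":[-1.8,0,7.2],"roll":0,"gripper":255},{"dp":[-2.6,0,10.8],"roll":0,"gripper":255},{"dp":[-3.2,0,14.5],"roll":0,"gripper":255},{"dp":[-3.8,0,18.2],"roll":0,"gripper":255}]'
python3 st.py 574.9 -87.3 -1 94.4 .1 .2 .3 .4 .5 .6
```

```text
time_s: 20.63
eef_pos: [481.2, -97.8, 120.9]
ee_rot: [-0.706, 0.708, -0.0, 0.001]
force: [0.0, -5.7, 3.4]
grip_width: 0.171
pos [481.2 -97.8 120.9] f [ 0.  -5.7  3.4] w 14.5 r 94.3 ang -3.03 pull(opposing) 5.66 rad 0.63
0.1 [-0.7  9.4]
0.2 [-0.4 18.8]
0.3 [ 0.9 28.2]
0.4 [ 3.2 37.3]
0.5 [ 6.3 46.2]
0.6 [10.3 54.8]
```

Still free (5.7 N), 0.24 rad above the starting angle.

```bash
python3 -m crank '[{"dp":[-0.2,0,3.7],"roll":0,"gripper":255},{"dp":[-0.4,0,7.5],"roll":0,"gripper":255},{"dp":[-0.5,0,11.2],"roll":0,"gripper":255},{"dp":[-0.5,0,15],"roll":0,"gripper":255},{"dp":[-0.3,0,18.8],"roll":0,"gripper":255}]'
python3 st.py 574.9 -87.3 -1 94.4 .1 .2 .3 .4 .5 .6
```

```text
time_s: 21.05
eef_pos: [480.9, -79.2, 120.8]
ee_rot: [-0.706, 0.708, -0.0, 0.001]
force: [-1.8, -8.2, 3.9]
grip_width: 0.172
pos [480.9 -79.2 120.8] f [-1.8 -8.2  3.9] w 14.6 r 94.4 ang 3.055 pull(opposing) 8.34 rad 1.08
0.1 [1.3 9.3]
0.2 [ 3.5 18.5]
0.3 [ 6.6 27.4]
0.4 [10.6 36. ]
0.5 [15.4 44.1]
0.6 [21.  51.7]
```

```bash
python3 -m crank '[{"dp":[0.4,0,3.7],"roll":0,"gripper":255},{"dp":[0.9,0,7.5],"roll":0,"gripper":255},{"dp":[1.7,0,11.2],"roll":0,"gripper":255},{"dp":[2.5,0,14.8],"roll":0,"gripper":255},{"dp":[3.5,0,18.5],"roll":0,"gripper":255}]'
python3 st.py 574.9 -87.3 -1 94.4 .05 .1 .15 .2
```

```text
time_s: 21.47
eef_pos: [484.2, -60.7, 120.8]
ee_rot: [-0.706, 0.708, -0.0, 0.001]
force: [-3.1, -8.8, 5.9]
grip_width: 0.17
pos [484.2 -60.7 120.8] f [-3.1 -8.8  5.9] w 14.5 r 94.5 ang 2.857 pull(opposing) 9.31 rad 0.46
0.05 [1.6 4.5]
0.1 [3.2 8.9]
0.15 [ 5.1 13.2]
0.2 [ 7.2 17.4]
```

```bash
python3 -m crank '[{"dp":[1.2,0,3.6],"roll":0,"gripper":255},{"dp":[2.6,0,7.1],"roll":0,"gripper":255},{"dp":[4,0,10.6],"roll":0,"gripper":255},{"dp":[5.5,0,14],"roll":0,"gripper":255},{"dp":[7.2,0,17.4],"roll":0,"gripper":255}]'
python3 st.py 574.9 -87.3 -1 94.4 .05 .1 .15 .2
```

```text
time_s: 21.88
eef_pos: [491.1, -43.4, 120.8]
ee_rot: [-0.706, 0.708, -0.001, 0.0]
force: [-6.1, -8.1, 7.3]
grip_width: 0.171
pos [491.1 -43.4 120.8] f [-6.1 -8.1  7.3] w 14.5 r 94.7 ang 2.659 pull(opposing) 10.03 rad 1.6
0.05 [2.5 4. ]
0.1 [5. 8.]
0.15 [ 7.7 11.9]
0.2 [10.6 15.6]
```

```bash
python3 -m crank '[{"dp":[1.7,0,2.7],"roll":0,"gripper":255},{"dp":[3.4,0,5.4],"roll":0,"gripper":255},{"dp":[5,0,8],"roll":0,"gripper":255}]'
python3 st.py 574.9 -87.3 -1 94.4 .05 .1 .15 .2
```

```text
time_s: 22.13
eef_pos: [495.7, -35.3, 120.7]
ee_rot: [-0.706, 0.708, -0.001, -0.0]
force: [-8.4, -8.5, 9.6]
grip_width: 0.173
pos [495.7 -35.3 120.7] f [-8.4 -8.5  9.6] w 14.7 r 94.7 ang 2.56 pull(opposing) 11.73 rad 2.33
0.05 [3.  3.7]
0.1 [5.8 7.4]
0.15 [ 8.9 11. ]
0.2 [12.1 14.5]
```

```bash
python3 -m crank '[{"dp":[-0.7,0,-1],"roll":0,"gripper":255},{"dp":[-1.4,0,-2],"roll":0,"gripper":255},{"dp":[-1.4,0,-2],"roll":0,"gripper":255},{"dp":[-1.4,0,-2],"roll":0,"gripper":255}]'
python3 st.py 574.9 -87.3 -1 94.4
python3 -m crank '[{"dp":[0,0,0],"roll":0,"gripper":0},{"dp":[0,0,0],"roll":0,"gripper":0},{"dp":[0,0,0],"roll":0,"gripper":0},{"dp":[0,0,0],"roll":0,"gripper":0},{"dp":[0,0,0],"roll":0,"gripper":0},{"dp":[0,-30,0],"roll":0,"gripper":0},{"dp":[0,-60,0],"roll":0,"gripper":0},{"dp":[0,-95,0],"roll":0,"gripper":0},{"dp":[0,-95,0],"roll":0,"gripper":0},{"dp":[-100,-120,60],"roll":0,"gripper":0}]'
python3 -m crank '[{"dp":[-80,0,80],"roll":0,"gripper":0},{"dp":[-80,0,120],"roll":0,"gripper":0},{"dp":[-80,0,150],"roll":0,"gripper":0},{"dp":[-80,0,150],"roll":0,"gripper":0},{"dp":[-80,0,150],"roll":0,"gripper":0},{"dp":[-80,0,150],"roll":0,"gripper":0},{"dp":[-80,0,150],"roll":0,"gripper":0},{"dp":[-80,0,150],"roll":0,"gripper":0}]'
python3 look.py e | egrep -A1 "adj|lever|crank" ;python3 -c "
import cv2,numpy as np
b=cv2.imread('pics/side_e.png')[120:320,180:380];a=cv2.imread('pics/top_e.png')[120:320,200:400]
cv2.imwrite('pics/c7.png',np.hstack([cv2.resize(i,(400,400),interpolation=2) for i in(b,a)]))"
```

```text
time_s: 22.47
eef_pos: [495.0, -36.4, 120.8]
ee_rot: [-0.707, 0.707, -0.001, 0.001]
force: [-3.4, -0.0, 7.0]
grip_width: 0.175
pos [495.  -36.4 120.8] f [-3.4 -0.   7. ] w 14.9 r 94.7 ang 2.575 pull(opposing) 1.85 rad 2.87
time_s: 23.3
eef_pos: [463.0, -17.5, 223.3]
ee_rot: [-0.707, 0.707, -0.001, 0.002]
force: [-0.6, 1.2, -0.3]
grip_width: 1.0
time_s: 23.97
eef_pos: [381.0, 133.8, 224.0]
ee_rot: [-0.707, 0.707, -0.001, 0.001]
force: [0.4, -0.5, -0.0]
grip_width: 1.001
adjuster_axis side 0.79 [266. 198.] [577. -87. 121.]
adjuster_axis top 0.96 [274. 186.] [571. -90. 121.]
   tri [574. -88. 120.]
lever_post side 0.71 [243. 184.] [488. -42. 114.]
lever_post top 0.39 [257. 214.] [495. -43. 114.]
lever_post top 0.23 [273. 189.] [564. -88. 114.]
   tri [492. -45. 117.]
crank_pin side 0.78 [265. 196.] [ 585. -111.  150.]
crank_pin top 0.61 [166. 131.] [720. 204. 150.]
crank_pin top 0.57 [287. 178.] [ 590. -126.  150.]
   tri [630. 140.  46.]
```

View pics/c7.png

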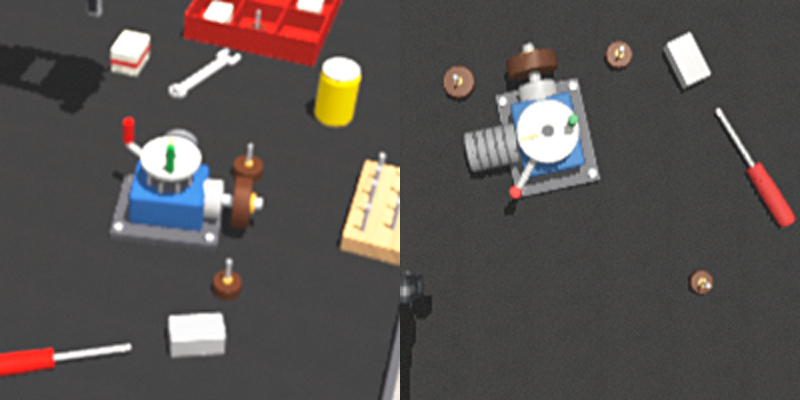

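Post is at side crop (128,125) and top crop (515,192), pin at top crop (573,121). Loose items look undisturbed. I'll measure the lever and crank angles for creep.

Run:
```python
from h import *
s,t=eyes.capture("side"),eyes.capture("top")
def red(p,box,lo):
    x0,y0,x1,y1=box;c=p["color"][y0:y1,x0:x1].astype(int);m=(c[...,0]-np.maximum(c[...,1],c[...,2])>60) if lo=="r" else (c[...,1]-np.maximum(c[...,0],c[...,2])>40)
    v,u=np.nonzero(m);return (u.mean()+x0,v.mean()+y0),m.sum(),v.min()+y0
for n,ks,bs,bt,zs,zt in [("post","r",(230,170,256,200),(248,205,268,226),112,127),("pin","g",(252,180,278,212),(278,170,296,190),146,168)]:
    a,na,_=red(s,bs,ks);b,nb,_=red(t,bt,ks)
    A,B=at_z(s,a,zs),at_z(t,b,zt)
    for P in(A,B,(A+B)/2): print(n,np.round(a),np.round(b),na,nb,P.round(1),"ang",np.arctan2(P[1]+88,P[0]-575).round(3),"r",np.hypot(P[1]+88,P[0]-575).round(1))
```

```text
post [244. 185.] [257. 216.] 77 33 [490.5 -42.  112. ] ang 2.643 r 96.2
post [244. 185.] [257. 216.] 77 33 [489.4 -44.7 127. ] ang 2.673 r 95.9
post [244. 185.] [257. 216.] 77 33 [490.  -43.3 119.5] ang 2.658 r 96.1
pin [265. 199.] [286. 179.] 49 21 [ 585.4 -116.8  146. ] ang -1.225 r 30.6
pin [265. 199.] [286. 179.] 49 21 [ 584.5 -121.8  168. ] ang -1.296 r 35.1
pin [265. 199.] [286. 179.] 49 21 [ 585.  -119.3  157. ] ang -1.263 r 32.8
```

Lever crept back only about 0.08 rad (roughly 5 N above free remains) and the crank hasn't moved. Handing in.

```bash
python3 -c "
from rig import ctrl
s=ctrl.sense();print(s['time_s'],s['force'],max(map(abs,s['dq'])));print(ctrl.finish_job())"
```

```text
25.0667 [ 0.25394624 -0.77551906  0.17975831] 0.0016863192025777572
the job is handed in; nothing more can be done
None
```

The job is handed in, done in the order you asked. It took 25 s of the 70 s, and the arm is clear of everything; the hand-in reports no verdict.

- **Loosening:** I swung the lock lever counter-clockwise about 0.82 rad (47°).
- **Crank:** I wound it clockwise about 2.85 rad. The free pull was about 5.8 N, and it rose to about 10 N once the slack ran out, which is 4–4.5 N above free. The last two readings, 10.2 N then 9.9 N, didn't show the small rise I expected over the final 0.07 rad. I took that as reading noise of about 0.6 N.
- **Tightening:** I swung the lever back clockwise, about 0.45 rad past its starting angle. The push reached 11.7 N, about 6 N above the free push.

**Last checks:** In the final pictures the lever had crept back about 0.08 rad, which I estimate leaves about 5 N above free; I did not push it again to measure that. The crank pin was where I left it, within what the cameras can resolve. The loose things in view looked undisturbed. On the last look the network's top hit for the pin in the top picture was wrong, so I measured the post and pin by colour instead.

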